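Refit the gear cover and hold the inspection flap at the pointer

ROBOT

A 7-joint arm with a two-finger parallel gripper is mounted at the origin on the work surface. World frame = base frame: x ahead of the robot, y to its left, z up, the work surface at z = 0. Lengths are in m, angles in degrees, forces in N, time in s.
With the tool pointing down it reaches from about 0.35 to 0.775 m from the base axis. Payload 3.1 kg.
Tool frame: the origin (TCP) lies at the very end of the fingers, on their centre line; the grasp point (between the pads) lies 19 mm behind it (manip.hold_point_z is the distance from the TCP to the grasp point, in m); z points along the fingers, y is the line along which they close (so a half turn about z gives the same grasp; the last joint's range is limited). The gripper opens to 85 mm and grips with 20 to 120 N. Pads are 22 mm wide; open, the fingers measure 114 mm over their backs; the gripper's body (76 mm by 85 mm) begins 54 mm behind the grasp point. The pads swing forward as they close: fully open they stand 13 mm farther back than shut.
Start: joints at [67.684, 17.813, 0.802, 86.603, -0.252, 75.585, -1.558], TCP at [0.187, -0.517, 0.197] pointing down, gripper open.
Joint ranges: [-154.91, 154.91], [-16.99, 109.72], [-72.82, 74.43], [7.12, 147.25], [-82.49, 262.49], [11.32, 116.49], [-174.64, 174.64]. Speed limits (degrees/s): [159.86, 159.86, 180, 180, 180, 180, 180].

INTERFACE

Orientations are given as [roll, pitch, yaw] about the fixed x, y, z axes, in that order (R = Rz(yaw) Ry(pitch) Rx(roll)).
In Python, from station import monitor, capture, order, manip gives the robot as it stands.
- The arm moves only by the shell command python3 -m inch 'ROWS'. ROWS is JSON, a list of rows, each a list of 3 entries, a list of its own where there are three numbers: the shift along the world's x, y, z in units of 15 cm (1.0 is 15 cm), then the turn, a rotation vector about the world's x, y, z in units of 90 degrees (1.0 is 90 degrees), then the closure, from -1 (fully open) to 1 (shut). In form: [[[dx, dy, dz], [wx, wy, wz], claw], ...]. A call has 1 to 12 rows; each row is the pose to reach, as a shift and turn from the pose commanded when the call began; what a row does not reach only later rows make up. A row lasts 1/8 s, in which the tool goes at most 62.5 mm and 10.7 degrees, less where a joint would pass 70% of its speed; a pose out of reach is approached as far as the arm can. A call with a number of a shift or a turn outside -1 to 1 is refused whole. A call with a gripper value outside its range is refused whole. The fingers move at their own pace and stop on an object; the grip force is fixed at half the most. Time passes only in rows, so rows that repeat a pose let the fingers close. It gives the time, the measured TCP pose, the force, the opening and the grip force at its end, in the units of the state.
- monitor.state(): the state, without advancing time (a new reading comes with each control period).
- capture(name): name is "side" or "top" or "wrist"; returns a dict with "color" (400x640x3 uint8, red, green, blue), "z_map" (400x640 float32, m along the optical axis (not along the pixel's ray), 0 where there is no reading), "intrinsics" (3x3 intrinsics, pixels), "R" (3x3) and "t" (3): a world point X has camera coordinates R X + t. Camera axes: x right, y down, z forward; pixel columns grow to the right and rows downward; lengths in m; the calibration is good to about 2 mm. A picture is of the moment at which its call begins.
- order.sign_off(): hands the job in; it is judged then, once.
The state is a dict: "t": time; "joints": joint angles; "qvel": joint speeds; "effort": joint torques, N m; "position": TCP position; "ee_rot": TCP orientation; "contact_force": force on the tool from outside, world axes, zero at the start; "torque": the same for the moment, N m; "grip_width": finger opening in m; "grasp_force": force on a finger pad.
Only numpy, scipy, OpenCV 4.12 (cv2) and the standard library are available. Lean on these libraries where they do the work, as an engineer would, in place of code of your own. Each camera call takes 0.05 s, during which the arm holds its last target. There are 200 camera calls.

TASK

Fit the loose aluminium gear cover fully home, flat on its two dowels on the gear case, and let go of it. Then swing the inspection flap (the plate with the bar handle) up until it lies in line with the brass pointer arm beside it, and finish while still holding it there: it falls shut if let go. Do not shift the pointer, and leave the lamp, the knob and the pawl where they are.

Things in the scene. Friction and masses are not known exactly. Their poses are not given: they have to be found in the camera images.
- case: Fixed grey gear case, 190 (its x) x 300 (y) x 80 mm high; origin at the centre of its underside, z up. Yaw within 0.2 rad; at yaw 0 its -x side faces the robot. Right half (y below 0): flat tan top with a pinion and two dowels for the cover. Left half: open well under the inspection flap. A thin steel arc (radius 148 mm about the hinge line) stands at y = +144 mm, to 229 mm above the shelf.
- seat (a point): Point on the case's tan top midway between the dowels: (0, -75, 80) mm in the case's frame, axes as the case's. Dowels: upright steel pins 8.5 mm thick, 43 mm either side of it along the case's x, 20 mm tall, the top 6 mm tapering to 2.4 mm. The pinion here (41 mm wide, 11 mm tall) goes inside the cover. With the cover home, its origin lies on this point.
- cover: Loose aluminium gear cover, 0.26-0.49 kg, flat on the shelf right of the case. Flange 110 (its x) x 90 (y) x 10 mm; two 12 mm through holes at x = +-43 mm, 1.75 mm play on the dowels; 53 mm square opening beneath; 66 mm square block up to z 22 mm; grip rib 50 (x) x 14 mm (y), z 22 to 56 mm. Origin: centre of underside, z up. Fits with its x along the case's x, either way round.
- flap: Steel inspection flap, 0.28-0.46 kg, 150 mm long, 118 wide, 6 thick. Origin at the middle of its hinge line, which lies along its far edge, parallel to the case's y: (75, 65, 83) mm in the case's frame. x points along the flap from free edge to hinge, z out of its upper face. Shut = level (start); the edge nearer the robot swings up, at most 1.4 rad. Turns freely, falls shut unless held.
- flap_edge (a point): Middle of the flap's free edge, at (-150, 0, 0) mm in the flap's frame; moves with the flap; axes as the flap's.
- handle_mid (a point): Middle of the flap's bar handle: round steel bar 10 mm thick, 72 mm long, parallel to the hinge, on a post at each end; at (-125, 0, 41) mm in the flap's frame, 33 mm free between bar and flap. Moves with the flap; axes as the flap's. The bar can turn between the finger pads, so the hand can stay upright as the flap swings.
- pointer (a joint): Angle of the brass pointer arm: the mark to which the flap is to be set. It turns about the flap's hinge line: 0 = level, pointing to the case's -x side, growing as its tip goes up; 0.55 to 1.0 rad, different each time. Held by friction (about 1.7 N at the tip shifts it).
- pointer_tip (a point): Tip of the brass pointer arm, 145 mm from the hinge line, at y = +136 mm in the case's frame (12 mm beyond the flap's left edge); its x axis points along the arm to the hinge. The arm is 4 mm thick and 8 mm wide (16 mm at the tip).
- lamp: Spare amber indicator lamp, standing on its brass cap, 34 mm wide, 60 mm tall; origin under its centre. To be left alone.
- droop_knob: Loose brass speed droop knob, 48 mm wide, 28 mm tall, lying on its flange; origin under its centre. To be left alone.
- pawl: Loose steel ratchet pawl, about 75 x 26 x 10 mm, lying flat; origin under it near its middle. To be left alone.
Things that resemble listed ones, but are neither listed nor needed, are in the scene too. There is more than one size of the cover; the one meant has the size given above.

How it is judged (in metres and radians):
On the way:
1. the cover is fully home on its dowels and let go, with the flap still down (horizontal distance between cover and seat below 0.004 m and z of cover in the frame of seat between -0.003 and 0.003 m and angle between the x axis of cover and the x axis of case, either way round below 0.08 rad and angle between cover's own z axis and vertical below 0.05 rad and contact force between the fingers and cover below 0.2 N and angle between flap's own z axis and vertical below 0.1 rad), for 0.3 s.
At the end, for the whole second after the job is handed in: Cover home on its dowels (origin within 4 mm sideways and 3 mm in height of the seat, in line with the case within 0.08 rad, level within 0.05 rad, untouched); flap within 0.087 rad of the pointer's angle, at rest (under 0.05 rad/s), held by the fingers (over 0.4 N) (horizontal distance between cover and seat below 0.004 m and z of cover in the frame of seat between -0.003 and 0.003 m and angle between the x axis of cover and the x axis of case, either way round below 0.08 rad and angle between cover's own z axis and vertical below 0.05 rad and contact force between the fingers and cover below 0.2 N and angle between the x axis of flap and the x axis of pointer_tip, either way round below 0.087 rad and angular speed of flap below 0.05 rad/s and contact force between the fingers and flap above 0.4 N); the arm keeps its last pose, push and grip.
It fails at once if the pointer arm is shifted (tip by more than 8 mm) (distance of pointer_tip from where it was at the start of the episode above 0.008 m).
It fails at once if the lamp is disturbed (moved more than 25 mm) (distance of lamp from where it was at the start of the episode above 0.025 m).
It fails at once if the droop knob is disturbed (moved more than 25 mm) (distance of droop_knob from where it was at the start of the episode above 0.025 m).
It fails at once if the pawl is disturbed (moved more than 25 mm) (distance of pawl from where it was at the start of the episode above 0.025 m).
It also fails if it takes over 54 s, if anything falls off the work surface, if the arm or the gripper's body presses on something with over 40 N, if the wrist force passes 120 N, or if a joint passes its speed limit or range.

## Working session

There is one attempt and no reset: what is moved stays moved. The work goes in short steps, Python scripts to look and compute and a shell command to move; the robot and the scene stay as the last step left them, time stands still between calls to the robot, and variables do not carry over. Pictures are saved under pics/ and viewed, at most 10 in all, crops included, and the job is handed in when it is done.

```bash
mkdir -p pics
python3 - <<'E'
from station import monitor, capture, manip
import cv2, numpy as np
s=monitor.state(); print({k:np.round(v,3).tolist() for k,v in s.items()}, manip.hold_point_z)
for n in ("top","side"):
    c=capture(n); cv2.imwrite(f"pics/{n}0.png",c["color"][:,:,::-1]); np.savez(f"pics/{n}0.npz",**c)
    print(n,c["intrinsics"].round(1).tolist(),c["R"].round(3).tolist(),c["t"].round(3).tolist())
E
```

```text
{'t': 0.0, 'joints': [67.684, 17.862, 0.803, 86.691, -0.253, 75.584, -1.558], 'qvel': [0.017, 0.062, 0.04, 0.114, 0.016, 0.016, -0.01], 'effort': [0.0, -37.992, 0.146, -23.06, 0.012, 0.014, 0.0], 'position': [0.187, -0.516, 0.196], 'ee_rot': [-179.864, 0.005, 19.929], 'contact_force': [-0.866, -0.765, -0.023], 'torque': [0.013, -0.011, -0.02], 'grasp_force': 0.0, 'grip_width': 0.085} 0.0187
top [[397.1, 0.0, 310.7], [0.0, 397.1, 203.5], [0.0, 0.0, 1.0]] [[0.087, -0.996, -0.004], [-0.973, -0.084, -0.215], [0.214, 0.023, -0.977]] [-0.144, 0.497, 1.12]
side [[405.3, 0.0, 321.0], [0.0, 405.3, 189.7], [0.0, 0.0, 1.0]] [[1.0, -0.019, 0.011], [-0.008, -0.774, -0.633], [0.021, 0.633, -0.774]] [-0.501, -0.007, 1.109]
```

View pics/top0.png

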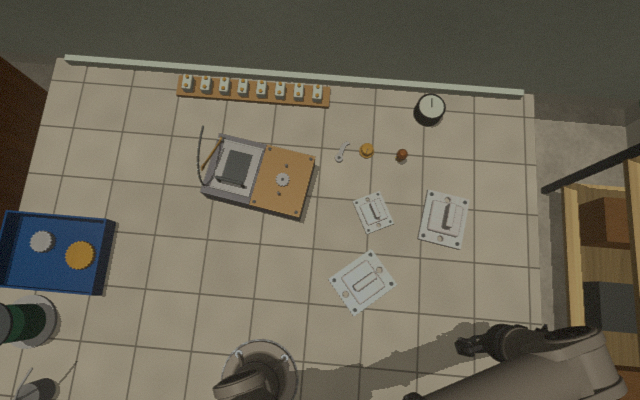

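View pics/side0.png

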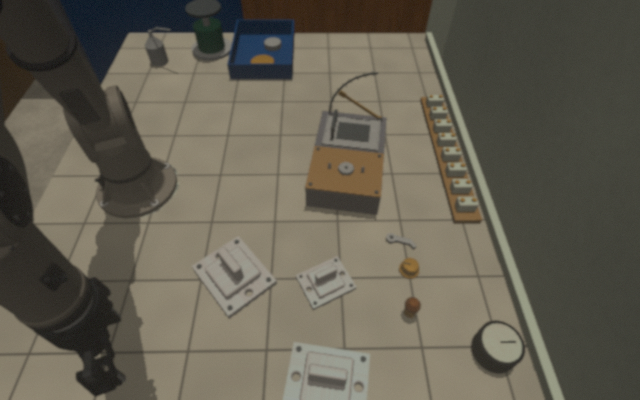

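The top view shows the case at about (260,178), with the brass pointer at (212,155). There are three covers, at (374,212), (363,281) and (444,219); the smallest looks right. The pawl is at (342,152), the knob at (367,150) and the lamp at (402,155). Next I'll measure sizes.

```bash
cat > h.py <<'E'
import numpy as np, cv2
def world(c):
    K,R,t,z=c["intrinsics"],c["R"],c["t"],c["z_map"]
    v,u=np.mgrid[:z.shape[0],:z.shape[1]]
    P=np.stack([(u-K[0,2])/K[0,0]*z,(v-K[1,2])/K[1,1]*z,z],-1)
    W=(P-t)@R; W[z==0]=np.nan; return W
def ray(c,uv,h):
    uv=np.atleast_2d(np.asarray(uv,float)); K,R,t=c["intrinsics"],c["R"],c["t"]
    d=np.c_[(uv-[K[0,2],K[1,2]])/[K[0,0],K[1,1]],np.ones(len(uv))]@R; o=-R.T@t
    return o+d*((h-o[2])/d[:,2])[:,None]
def proj(c,X):
    q=np.atleast_2d(X)@c["R"].T+c["t"]; q=q/q[:,2:]; return (q@c["intrinsics"].T)[:,:2]
def blobs(m,amin=30):
    n,l,s,ce=cv2.connectedComponentsWithStats(m.astype(np.uint8)); return [(l==i) for i in range(1,n) if s[i,4]>=amin]
def rect(W,m):
    p=W[m][:,:2]; (c,s,a)=cv2.minAreaRect((p*1000).astype(np.float32)); 
    if s[0]<s[1]: s=(s[1],s[0]); a-=90
    return np.round(c,1),np.round(s,1),round(a,1)
E
python3 - <<'E'
import numpy as np,cv2
from h import *
for n in("top","side"):
    c=dict(np.load(f"pics/{n}0.npz")); W=world(c); hsv=cv2.cvtColor(c["color"],cv2.COLOR_RGB2HSV); z=W[...,2]
    print("==",n)
    inr=(W[...,0]>.25)&(W[...,0]<.8)&(W[...,1]>-.6)&(W[...,1]<.35)
    for nm,m in (("lowplate",(z>.005)&(z<.035)&inr),("rib",(z>.045)&(z<.07)&inr&(W[...,1]<-.1))):
        for b in blobs(m,25):
            print(nm,b.sum(),np.argwhere(b).mean(0).round()[::-1],*rect(W,b),"z pct",np.nanpercentile(z[b],[10,50,90]).round(4))
    H,S,V=hsv[...,0],hsv[...,1],hsv[...,2]
    tan=(H>8)&(H<20)&(S>110)&inr&(z>.06)&(z<.1)
    for b in blobs(tan,300):
        print("tan",b.sum(),*rect(W,b),np.nanmedian(z[b]))
    hi=(z>.09)&inr&(W[...,1]>-.2)
    for b in blobs(hi,6): print("hi",b.sum(),np.argwhere(b).mean(0).round(1)[::-1],np.nanmedian(W[b],0).round(4),rect(W,b)[1:],np.nanpercentile(z[b],95).round(4))
    x,y,w,h=(185,110,160,120) if n=="top" else (290,60,120,160)
    cr=cv2.resize(c["color"][y:y+h,x:x+w,::-1],None,fx=5 if n=="top" else 3.7,fy=5 if n=="top" else 3.7,interpolation=cv2.INTER_CUBIC)
    cv2.imwrite(f"pics/{n}_crop.png",cr)
E
```

```text
== top
lowplate 116 [341. 152.] [ 696.1 -181.9] [76.1 25. ] -17.2 z pct [0.007  0.0102 0.0136]
lowplate 166 [366. 150.] [ 701.9 -256.6] [50.  43.7] -68.2 z pct [0.0069 0.0261 0.0303]
lowplate 1879 [443. 220.] [ 506.7 -508. ] [163.9 136.3] -9.5 z pct [0.0118 0.016  0.0323]
lowplate 934 [372. 212.] [ 508.2 -291.7] [110.6  94.2] 26.5 z pct [0.008  0.0125 0.0238]
lowplate 133 [243. 206.] [485.6 105.2] [240.4   9.7] 81.1 z pct [0.0068 0.0195 0.0324]
lowplate 36 [293. 218.] [464.7 -49.4] [56.6 22.9] -74.4 z pct [0.0072 0.0201 0.0308]
lowplate 1740 [363. 278.] [ 294.6 -270.9] [159.7 132.5] -49.6 z pct [0.0122 0.0173 0.0326]
rib 88 [402. 153.] [ 687.3 -362.7] [31.  28.6] 33.1 z pct [0.0479 0.0552 0.0603]
rib 91 [375. 209.] [ 507.1 -289.8] [49.2 15.7] 29.2 z pct [0.0516 0.0561 0.0591]
rib 69 [445. 217.] [ 504.1 -496.1] [72.  14.6] 1.4 z pct [0.0484 0.0574 0.0676]
tan 2887 [564.5 -12. ] [188.8 150.2] -9.3 0.08029902169509463
hi 140 [199.1 154.9] [0.5829 0.2065 0.2012] (array([127.8,   7.6]), -8.2) 0.229
hi 100 [210.3 154.5] [0.607  0.1943 0.1311] (array([126.7,  11.7]), -9.4) 0.1639
hi 7 [285.
[... 1261 characters left out ...]
84 [412. 304.] [ 685.5 -368.9] [32.3 27.2] -18.4 z pct [0.0477 0.0554 0.0596]
rib 140 [326. 380.] [ 500.6 -515.8] [69.   2.6] -8.8 z pct [0.0477 0.0583 0.0678]
tan 2666 [563.8 -14.8] [183.8 150.8] -9.1 0.08038636555407537
hi 336 [351.8  93.4] [0.5867 0.1992 0.1511] (array([147.3,  18.1]), -11.6) 0.2274
hi 118 [332.9 123.4] [0.5344 0.1129 0.1268] (array([80.8, 13.3]), 80.0) 0.1308
hi 12 [329.1 164.2] [ 0.5208 -0.0085  0.0948] (array([8.8, 5.3]), 89.0) 0.099
hi 36 [343.3 167. ] [ 0.5585 -0.0141  0.0908] (array([31.5, 23.8]), -56.9) 0.0919
hi 11 [350.3 167.1] [ 0.5749 -0.0153  0.0912] (array([20.1,  8. ]), -51.1) 0.0917
hi 11 [362. 168.] [ 0.6044 -0.0227  0.0944] (array([5.5, 3.6]), 5.3) 0.1011
```

View pics/top_crop.png

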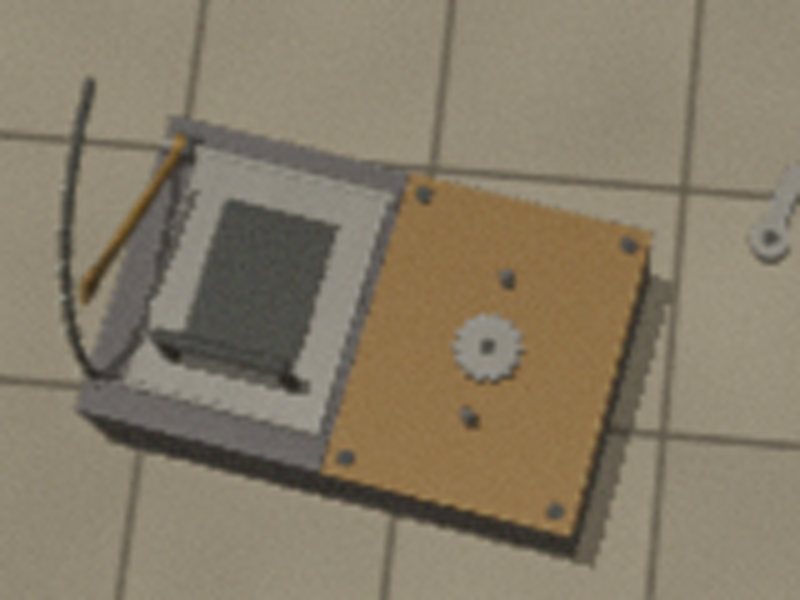

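The crop shows the dowels at crop (507,278) and (468,417), the handle from (165,340) to (295,380), and the pointer from (180,145) down to (88,295). The 110 x 92 mm cover at (507,-291), yaw 26.6°, is the right one. The case yaw is about -9.3° and the seat is near (563,-14). Moving to hover over the cover.

```bash
python3 -m inch '[[[0.33,0.25,0],[0,0,0],-1],[[0.66,0.5,0],[0,0,0],-1],[[1,0.75,0],[0,0,0],-1],[[1,0.75,0],[0,0,0],-1]]' && python3 -m inch '[[[0.33,0.25,0],[0,0,0.03],-1],[[0.66,0.5,0],[0,0,0.074],-1],[[1,0.75,0],[0,0,0.074],-1],[[1,0.75,0],[0,0,0.074],-1],[[1,0.75,0],[0,0,0.074],-1]]'
python3 - <<'E'
from station import monitor, capture
from h import *
c=capture("wrist"); np.savez("pics/w1.npz",**c); cv2.imwrite("pics/w1.png",c["color"][:,:,::-1])
s=monitor.state(); print(s["t"],s["position"],s["ee_rot"]); W=world(c); z=W[...,2]
for lo,hi in((.006,.015),(.018,.026),(.05,.06)):
    for b in blobs((z>lo)&(z<hi),300): print(lo,b.sum(),*rect(W,b),np.nanmedian(z[b]).round(4))
print("cam",-c["R"].T@c["t"])
E
```

```text
t: 0.6
position: [0.3437, -0.3986, 0.1965]
ee_rot: [-179.9, -0.2, 20.7]
contact_force: [0.2, -0.2, 0.3]
grip_width: 0.0852
grasp_force: 0.0
t: 1.23
position: [0.4864, -0.2931, 0.1962]
ee_rot: [-180.0, 0.1, 26.6]
contact_force: [-0.9, -0.4, -0.0]
grip_width: 0.0855
grasp_force: 0.0
1.275 [ 0.48572421 -0.29409371  0.19637948] [-1.79999115e+02  1.35499505e-01  2.64232682e+01]
0.006 510 [512.9 -80.8] [104.3   2.6] -9.5 0.0105
0.006 4601 [ 506.6 -292.6] [109.8  90.2] 26.6 0.0098
0.006 6034 [ 504.4 -507.2] [157.6 131.4] -9.4 0.0138
0.006 4606 [ 295.2 -272.2] [158.4 129.9] -50.3 0.0138
0.006 676 [ 83.5 -48.4] [50.5 34.7] 32.9 0.0123
0.018 483 [510.6 -80.5] [102.9   2.2] -9.8 0.0221
0.018 3166 [ 507.5 -292.1] [65.8 64.2] -63.4 0.0216
0.018 308 [ 512.7 -461.1] [92.2  5.3] -11.3 0.023
0.05 741 [506.5 -79.7] [93.7  2.8] -9.7 0.0551
0.05 666 [ 682.9 -368.3] [28.8 17. ] -67.0 0.0566
0.05 781 [ 507.2 -292.2] [50.  13.8] 26.3 0.0554
0.05 475 [ 505.8 -498.4] [71.3  5.2] -9.0 0.0552
cam [ 0.55875911 -0.25726992  0.37273786]
```

View pics/w1.png

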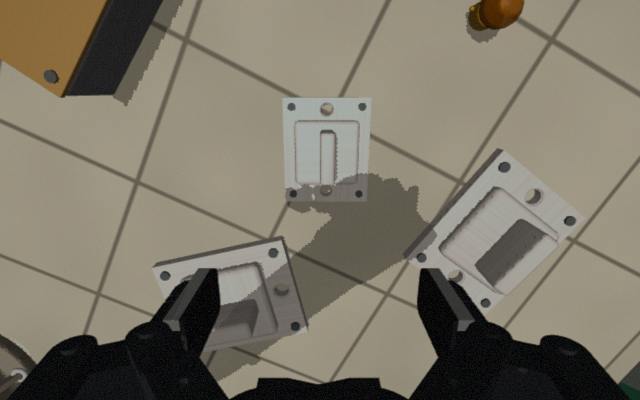

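The wrist view shows the right cover at about (327,150), with its rib in line with the fingers. It measures (507.2,-292.2), yaw 26.4°, rib top 55 mm. Descending to grip.

```bash
python3 -m inch '[[[0.137,0.005,-0.3],[0,0,0],-1],[[0.137,0.005,-0.6],[0,0,0],-1],[[0.137,0.005,-0.9],[0,0,0],-1],[[0.137,0.005,-0.9],[0,0,0],-1]]' && python3 -m inch '[[[0,0,-0.1],[0,0,0],-1],[[0,0,-0.2],[0,0,0],-1],[[0,0,-0.2],[0,0,0],-1],[[0,0,-0.2],[0,0,0],1],[[0,0,-0.2],[0,0,0],1],[[0,0,-0.2],[0,0,0],1],[[0,0,-0.2],[0,0,0],1],[[0,0,-0.2],[0,0,0],1],[[0,0,-0.2],[0,0,0],1]]'
```

```text
t: 1.78
position: [0.5025, -0.292, 0.058]
ee_rot: [-179.6, 0.4, 26.4]
contact_force: [-0.8, 0.3, 0.1]
grip_width: 0.0854
grasp_force: 0.0
t: 2.9
position: [0.508, -0.2913, 0.0319]
ee_rot: [-180.0, 0.0, 26.6]
contact_force: [-0.4, 0.2, -0.7]
grip_width: 0.0001
grasp_force: 0.0
```

Closed to zero, with no grip. Looking.

Run:
```python
from station import monitor, capture
from h import *
c=capture("side"); np.savez("pics/s2.npz",**c); w=capture("wrist"); np.savez("pics/w2.npz",**w)
a=cv2.resize(c["color"][200:350,220:420],(400,300),interpolation=2); b=cv2.resize(w["color"],(400,250))
cv2.imwrite("pics/g2.png",np.vstack([a,b])[:,:,::-1]); print(monitor.state()["grip_width"],monitor.state()["position"])
for d in(c,w):
    W=world(d); z=W[...,2]
    for b in blobs((z>.006)&(z<.016)&(abs(W[...,0]-.507)<.1)&(abs(W[...,1]+.29)<.1),200): print(b.sum(),*rect(W,b))
```

```text
0.0001397367546219278 [ 0.50804911 -0.29131134  0.03190443]
791 [ 504.4 -292. ] [110.8  92.5] 27.3
10895 [ 507.1 -292.4] [110.5  90.5] 26.5
```

View pics/g2.png

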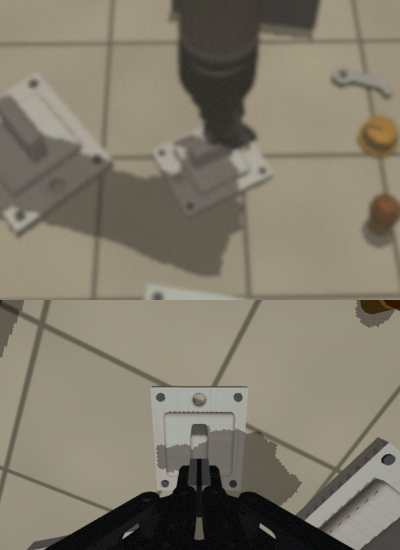

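Run:
```python
from h import *
w=dict(np.load("pics/w2.npz")); c=dict(np.load("pics/s2.npz"))
print("proj tcp,rib ends", proj(w,[[.508,-.2913,.032],[.508,-.2913,.051],[.507,-.292,.056]]).round(0), proj(c,[[.508,-.2913,.032],[.507,-.292,.056]]).round(0))
for n,d in(("w",w),("s",c)):
    W=world(d); dark=d["color"].max(2)<70; z=W[...,2]
    for lo in np.arange(.02,.13,.01):
        m=dark&(z>lo)&(z<lo+.01)&(abs(W[...,0]-.507)<.07)&(abs(W[...,1]+.29)<.07)
        if m.sum()>10: print(n,lo.round(2),m.sum(),np.median(W[m],0).round(4),W[m].min(0).round(3),W[m].max(0).round(3))
    m=(z>.05)&(z<.058)&~dark&(abs(W[...,0]-.507)<.05)&(abs(W[...,1]+.29)<.05); print("rib",m.sum(),W[m].min(0).round(3),W[m].max(0).round(3));
```

```text
proj tcp,rib ends [[318. 242.]
 [318. 257.]
 [318. 264.]] [[327. 276.]
 [326. 271.]]
w 0.07 546 [ 0.5184 -0.2863  0.0763] [ 0.508 -0.3    0.07 ] [ 0.522 -0.276  0.08 ]
w 0.08 810 [ 0.5183 -0.2865  0.0853] [ 0.508 -0.301  0.08 ] [ 0.522 -0.276  0.09 ]
w 0.09 868 [ 0.5184 -0.2865  0.0946] [ 0.508 -0.3    0.09 ] [ 0.522 -0.276  0.1  ]
w 0.1 1212 [ 0.516  -0.2897  0.1042] [ 0.498 -0.311  0.1  ] [ 0.531 -0.269  0.11 ]
w 0.11 4404 [ 0.5166 -0.2902  0.1159] [ 0.486 -0.328  0.11 ] [ 0.536 -0.254  0.12 ]
w 0.12 8162 [ 0.515  -0.289   0.1235] [ 0.484 -0.329  0.12 ] [ 0.539 -0.247  0.13 ]
rib 1127 [ 0.509 -0.296  0.05 ] [ 0.532 -0.276  0.057]
s 0.11 21 [ 0.5066 -0.3066  0.1159] [ 0.498 -0.326  0.11 ] [ 0.521 -0.299  0.12 ]
s 0.12 49 [ 0.5123 -0.3111  0.1227] [ 0.502 -0.332  0.12 ] [ 0.521 -0.303  0.129]
rib 71 [ 0.482 -0.308  0.05 ] [ 0.515 -0.288  0.058]
```

Run:
```python
from h import *
for n,lo,hi in(("w1",.15,.30),("w2",.062,.2)):
    w=dict(np.load(f"pics/{n}.npz")); W=world(w); z=W[...,2]; o=-w["R"].T@w["t"]
    m=(z>lo)&(z<hi); print(n,"cam",o.round(4),"lowest",np.nanpercentile(z[m],[0,.5,2,5]).round(4), "valid0",(w["z_map"]==0).sum())
    for b in blobs(m,100): 
        q=np.argwhere(b); i=q[:, 0].argmin(); print(b.sum(),"top px",q[i][::-1],W[tuple(q[i])].round(4),"lowest",W[b][W[b][:,2].argmin()].round(4))
```

```text
w1 cam [ 0.5588 -0.2573  0.3727] lowest [0.2422 0.2452 0.2484 0.2526] valid0 1058
9294 top px [199 268] [ 0.475  -0.2446  0.2472] lowest [ 0.4712 -0.2529  0.2422]
9300 top px [422 268] [ 0.5155 -0.3268  0.2459] lowest [ 0.5001 -0.3349  0.243 ]
w2 cam [ 0.58   -0.2556  0.2086] lowest [0.069  0.0742 0.0812 0.0932] valid0 1065
33428 top px [304 254] [ 0.5154 -0.2808  0.0699] lowest [ 0.5196 -0.2902  0.069 ]
```

The fingertips measure about 36 mm higher than the reported TCP in both wrist images (0.243 against 0.209 when open, 0.069 against 0.032 when shut). The reported z is therefore about 36 mm too low, and the fingers shut above the rib. I'll reopen, go down 37 mm and grip.

```bash
python3 -m inch '[[[0,0,0.05],[0,0,0],-1],[[0,0,0.05],[0,0,0],-1],[[0,0,0.05],[0,0,0],-1],[[0,0,0.05],[0,0,0],-1],[[0,0,0.05],[0,0,0],-1],[[0,0,0.05],[0,0,0],-1]]' && python3 -m inch '[[[0,0,-0.1],[0,0,0],-1],[[0,0,-0.2],[0,0,0],-1],[[0,0,-0.29],[0,0,0],-1],[[0,0,-0.29],[0,0,0],-1],[[0,0,-0.29],[0,0,0],1],[[0,0,-0.29],[0,0,0],1],[[0,0,-0.29],[0,0,0],1],[[0,0,-0.29],[0,0,0],1],[[0,0,-0.29],[0,0,0],1],[[0,0,-0.29],[0,0,0],1]]'
```

```text
t: 3.75
position: [0.508, -0.2913, 0.0393]
ee_rot: [-180.0, 0.0, 26.6]
contact_force: [0.1, 0.0, 0.2]
grip_width: 0.0858
grasp_force: 0.0
t: 5.0
position: [0.5085, -0.2915, -0.0036]
ee_rot: [180.0, -0.0, 26.6]
contact_force: [0.1, 0.4, 3.3]
grip_width: 0.0125
grasp_force: 60.9
```

Gripped. Lifting, then carrying.

```bash
python3 -m inch '[[[0,0,0.15],[0,0,0],1],[[0,0,0.4],[0,0,0],1],[[0,0,0.7],[0,0,0],1],[[0,0,0.97],[0,0,0],1],[[0,0,0.97],[0,0,0],1]]' && python3 -m inch '[[[0.05,0.2,0],[0,0,-0.1],1],[[0.1,0.45,0],[0,0,-0.2],1],[[0.15,0.7,0],[0,0,-0.3],1],[[0.19,0.9,0],[0,0,-0.4],1],[[0.19,0.9,0],[0,0,-0.4],1],[[0.19,0.9,0],[0,0,-0.4],1],[[0.19,0.9,0],[0,0,-0.4],1]]'
cat > m.py <<'E'
import sys
from station import monitor, capture
from h import *
n=sys.argv[1]; zc=float(sys.argv[2])  # zc: expected cover underside height
c=capture("wrist"); np.savez(f"pics/{n}.npz",**c); cv2.imwrite(f"pics/{n}.png",c["color"][:,:,::-1])
s=monitor.state(); p=s["position"]; print(s["t"],np.round(p,4),np.round(s["ee_rot"],2))
W=world(c); z=W[...,2]; hsv=cv2.cvtColor(c["color"],cv2.COLOR_RGB2HSV)
near=(abs(W[...,0]-p[0])<.09)&(abs(W[...,1]-p[1])<.09)
for lo,hi in((zc+.004,zc+.016),(zc+.018,zc+.028),(zc+.05,zc+.06)):
    for b in blobs((z>lo)&(z<hi)&near,300): print("cover",b.sum(),*rect(W,b),np.nanmedian(z[b]).round(4))
tan=(hsv[...,0]>8)&(hsv[...,0]<20)&(hsv[...,1]>110)&(z>.07)&(z<.088)
for b in blobs(tan,500): print("tan",b.sum(),*rect(W,b),np.nanmedian(z[b]).round(4))
for b in blobs((z>.087)&(z<.105)&(W[...,0]<.65)&(W[...,0]>.48)&(W[...,1]<.06),15): print("hi",b.sum(),np.argwhere(b).mean(0)[::-1].round(),np.median(W[b],0).round(4),W[b].max(0).round(4))
E
python3 m.py w3 .14
```

```text
t: 5.62
position: [0.5104, -0.2925, 0.1445]
ee_rot: [179.7, -0.2, 26.6]
contact_force: [-0.2, -0.6, -2.1]
grip_width: 0.0131
grasp_force: 60.2
t: 6.5
position: [0.5354, -0.1582, 0.1404]
ee_rot: [179.9, 0.1, -9.5]
contact_force: [0.4, 0.5, -2.5]
grip_width: 0.0131
grasp_force: 60.0
6.55 [ 0.5357 -0.1581  0.1407] [ 1.7996e+02  7.0000e-02 -9.5400e+00]
cover 13274 [ 543.  -159.5] [92.7 90.4] -9.5 0.1536
cover 8365 [ 537.3 -158.5] [66.2 60.7] 80.6 0.1654
cover 3893 [ 534.9 -157.7] [42.9 41.5] 33.0 0.199
tan 47666 [564.9 -13.3] [189.1 152. ] -9.5 0.0798
hi 223 [ 93. 143.] [ 0.6073 -0.0229  0.0946] [ 0.6113 -0.0175  0.1006]
hi 2356 [108. 203.] [ 0.5655 -0.0145  0.0887] [0.5852 0.0076 0.0925]
hi 181 [116. 261.] [ 0.5237 -0.0087  0.0943] [ 0.527  -0.0033  0.1005]
```

View pics/w3.png

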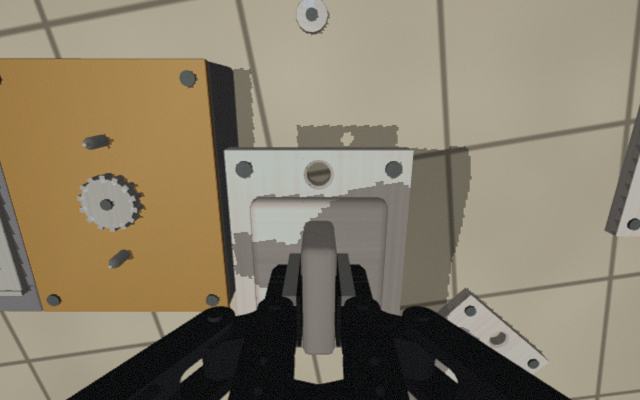

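The wrist view shows the cover held square, with its far hole at (318,173) and the dowels at about (93,143) and (117,260). Computing the exact shift.

```bash
cat > fit.py <<'E'
import sys
from h import *
n=sys.argv[1]; zt=float(sys.argv[2]); c=dict(np.load(f"pics/{n}.npz")); W=world(c); z=W[...,2]
for b in blobs((z>.086)&(z<.105)&(W[...,0]<.65)&(W[...,0]>.48)&(W[...,1]<.06),15):
    if b.sum()<600:
        t=b&(z>.097); print("dowel top",t.sum(),W[t].mean(0).round(4)," axis: body", np.median(W[b],0).round(4))
g=cv2.cvtColor(c["color"],cv2.COLOR_RGB2GRAY)
fl=(z>zt-.004)&(z<zt+.004)
n_,l,s,_=cv2.connectedComponentsWithStats((~fl).astype(np.uint8))
for i in range(1,n_):
    if 80<s[i,4]<2500:
        cc,_=cv2.findContours((l==i).astype(np.uint8),cv2.RETR_EXTERNAL,cv2.CHAIN_APPROX_NONE); p=ray(c,cc[0][:,0],zt)[:,:2]*1000
        (x,y),r=cv2.minEnclosingCircle(p.astype(np.float32)); print("hole",s[i],round(x,1),round(y,1),"dia",round(2*r,1))
b=max(blobs(fl,500),key=np.sum); p=W[b]; yaw=np.radians(-9.5); u=np.array([np.cos(yaw),np.sin(yaw)]); v=np.array([-u[1],u[0]])
a=p[:,:2]@u; d=p[:,:2]@v; e=np.percentile(a,99.7)-.055; m=(np.percentile(d,.3)+np.percentile(d,99.7))/2
print("cover centre by flange edges",(e*u+m*v).round(4),"width",np.ptp(d).round(4),"z",np.median(p[:,2]).round(4))
E
python3 fit.py w3 .1536
```

```text
dowel top 53 [ 0.6073 -0.0216  0.0985]  axis: body [ 0.6074 -0.023   0.0944]
dowel top 40 [ 0.5227 -0.0073  0.0985]  axis: body [ 0.5237 -0.0088  0.0941]
hole [307 162  24  23 422] 577.2 -165.2 dia 11.6
cover centre by flange edges [ 0.5342 -0.158 ] width 0.0904 z 0.1536
```

```bash
python3 -m inch '[[[0.05,0.25,0],[0,0,0],1],[[0.1,0.5,0],[0,0,0],1],[[0.16,0.75,0],[0,0,0],1],[[0.202,0.962,0],[0,0,0],1],[[0.202,0.962,-0.1],[0,0,0],1],[[0.202,0.962,-0.1],[0,0,0],1],[[0.202,0.962,-0.1],[0,0,0],1]]'; python3 m.py w4 .128; python3 fit.py w4 .138
```

```text
t: 7.42
position: [0.5666, -0.0145, 0.1262]
ee_rot: [179.9, 0.0, -9.6]
contact_force: [-0.2, 0.3, -3.1]
grip_width: 0.0129
grasp_force: 60.0
7.475 [ 0.567  -0.0142  0.1266] [ 1.7995e+02 -2.0000e-02 -9.5900e+00]
cover 13360 [574.1 -15.8] [92.7 90.6] -9.3 0.1394
cover 8215 [568.  -14.7] [66.3 61.4] 80.5 0.1512
cover 4574 [566.  -14.4] [43.2 40.8] 32.5 0.1851
tan 23802 [573.3 -14.6] [172.8 150.7] -9.5 0.0797
hi 16 [318. 163.] [ 0.6044 -0.0206  0.0952] [ 0.6061 -0.0182  0.0998]
dowel top 0 [nan nan nan]  axis: body [0.6479 0.0556 0.0865]
dowel top 0 [nan nan nan]  axis: body [0.6321 0.0589 0.0863]
dowel top 5 [ 0.6055 -0.0205  0.0983]  axis: body [ 0.6044 -0.0206  0.0952]
hole [307 162  24  23 400] 608.3 -21.5 dia 11.5
cover centre by flange edges [ 0.5654 -0.0143] width 0.0906 z 0.1394fit.py:6: RuntimeWarning: Mean of empty slice.
  t=b&(z>.097); print("dowel top",t.sum(),W[t].mean(0).round(4)," axis: body", np.median(W[b],0).round(4))
  ret = um.true_divide(
```

View pics/w4.png

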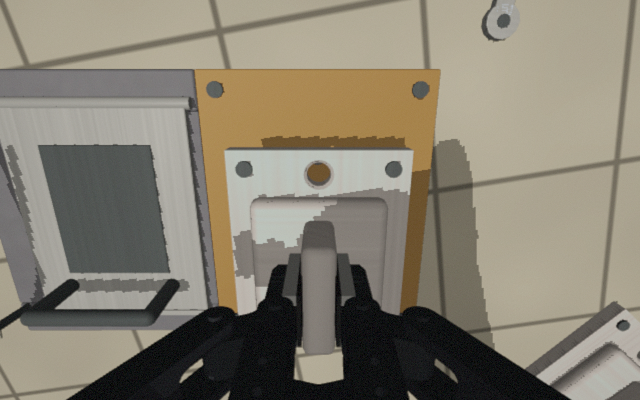

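The far hole is at (318,173), with the dowel seen through it; the offset is about 1 mm. Correcting while lowering in stages.

```bash
python3 -m inch '[[[-0.005,0.003,0],[0,0,0],1],[[-0.005,0.003,-0.1],[0,0,0],1],[[-0.005,0.003,-0.2],[0,0,0],1],[[-0.005,0.003,-0.25],[0,0,0],1],[[-0.005,0.003,-0.25],[0,0,0],1],[[-0.005,0.003,-0.25],[0,0,0],1]]'; python3 fit.py w4 .1394 2>/dev/null | grep hole
```

```text
t: 8.22
position: [0.5659, -0.0119, 0.0888]
ee_rot: [180.0, 0.0, -9.4]
contact_force: [-0.6, -1.8, -2.6]
grip_width: 0.0126
grasp_force: 60.0
hole [307 162  24  23 420] 608.3 -21.5 dia 11.6
```

```bash
python3 -m inch '[[[0,0,-0.03],[0,0,0],1],[[0,0,-0.06],[0,0,0],1],[[0,0,-0.08],[0,0,0],1],[[0,0,-0.08],[0,0,0],1],[[0,0,-0.08],[0,0,0],1]]'; python3 m.py w5 .080
```

```text
t: 8.85
position: [0.5661, -0.0119, 0.0766]
ee_rot: [180.0, 0.0, -9.4]
contact_force: [0.8, -2.2, -3.3]
grip_width: 0.0132
grasp_force: 59.8
8.9 [ 0.5661 -0.0119  0.0767] [ 1.7998e+02  1.0000e-02 -9.4200e+00]
cover 7155 [592.9  64.5] [126.4  28. ] -0.4 0.0857
cover 13469 [573.2 -13.2] [93.3 90.9] -9.3 0.0899
cover 8061 [568.3 -12.3] [65.8 59.5] 80.4 0.1017
cover 4591 [565.5 -11.8] [43.3 41. ] -52.3 0.1356
tan 41268 [588.9 -16.9] [151.5 141.6] 80.4 0.0797
tan 1340 [485.    1.7] [31.2 27.6] 82.2 0.0797
hi 21590 [319. 213.] [ 0.5925 -0.0185  0.0905] [0.6264 0.0392 0.1049]
```

The flange top is 10.2 mm above the tan face, so the cover is home. Releasing and backing up.

```bash
python3 -m inch '[[[0,0,-0.01],[0,0,0],1],[[0,0,-0.01],[0,0,0],1],[[0,0,-0.01],[0,0,0],-1],[[0,0,-0.01],[0,0,0],-1],[[0,0,-0.01],[0,0,0],-1],[[0,0,-0.01],[0,0,0],-1],[[0,0,-0.01],[0,0,0],-1],[[0,0,0.2],[0,0,0],-1],[[0,0,0.5],[0,0,0],-1],[[0,0,0.8],[0,0,0],-1],[[0,0,0.8],[0,0,0],-1]]'; python3 m.py w6 .080;  python3 fit.py w6 .09 2>/dev/null
python3 - <<'E'
# pointer and handle from saved start views
from h import *
for n in("top","side"):
    c=dict(np.load(f"pics/{n}0.npz")); W=world(c); hsv=cv2.cvtColor(c["color"],cv2.COLOR_RGB2HSV); z=W[...,2]
    m=(hsv[...,0]>8)&(hsv[...,0]<28)&(hsv[...,1]>110)&(W[...,1]>.12)&(W[...,0]>.4)&(W[...,0]<.8)&(W[...,1]<.3)&(z>.075)
    for b in blobs(m,10):
        P=W[b]; a=P[:,0]*np.cos(np.radians(-9.5))+P[:,1]*np.sin(np.radians(-9.5)); k=np.polyfit(a,P[:,2],1)
        print(n,b.sum(),"slope ang",np.arctan(k[0]).round(3),P[P[:,2].argmax()].round(4),P[P[:,2].argmin()].round(4))
E
```

```text
t: 10.28
position: [0.5694, -0.0113, 0.2017]
ee_rot: [-179.9, -0.6, -9.4]
contact_force: [-0.1, 0.7, 0.8]
grip_width: 0.0855
grasp_force: 0.0
10.325 [ 0.5675 -0.0114  0.199 ] [-179.95   -0.26   -9.41]
cover 2697 [581.6  65.3] [151.7  28.2] -0.8 0.0857
cover 6557 [564.8 -11.9] [110.3  90.2] -9.5 0.0898
cover 4511 [565.3 -11.9] [65.8 64.6] 80.5 0.1016
cover 1162 [565.4 -11.7] [49.4 13.8] -8.9 0.1354
tan 20435 [565.1 -13.2] [189.5 150.1] -9.5 0.0797
hi 11126 [320. 188.] [ 0.5742 -0.0145  0.0906] [0.6263 0.0412 0.104 ]
hole [314 138  14  14 137] 607.3 -18.8 dia 11.7
cover centre by flange edges [0.6153 0.1299] width 0.1452 z 0.0869
top 70 slope ang -0.573 [0.5594 0.2021 0.1715] [0.6787 0.1825 0.0883]
```

View pics/w6.png

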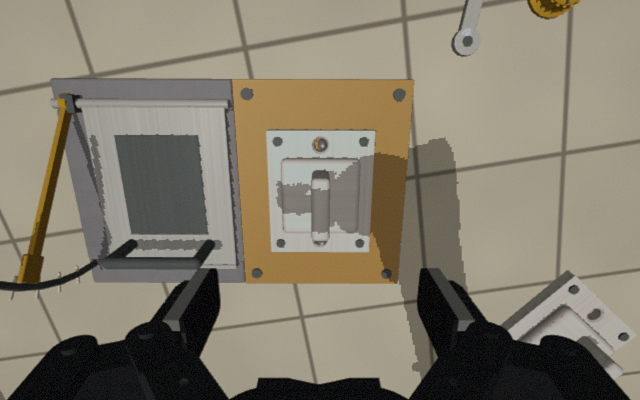

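The wrist view shows the cover flat, with a dowel in its far hole (320,145). The handle bar runs from (105,263) to (210,262), and the pointer from (68,105) to its tip at (30,270). The flange is level at z = 0.090. Measuring bar and pointer while turning above the handle.

```bash
cat > ptr.py <<'E'
from h import *
import sys
O=np.array([.5775,.0608]); yw=np.radians(-9.5); u=np.array([np.cos(yw),np.sin(yw)]); v=np.array([-u[1],u[0]])
for n in sys.argv[1:]:
    c=dict(np.load(f"pics/{n}.npz")); W=world(c); hsv=cv2.cvtColor(c["color"],cv2.COLOR_RGB2HSV)
    C=np.stack([(W[...,:2]-O)@u,(W[...,:2]-O)@v,W[...,2]],-1)
    m=(hsv[...,0]>8)&(hsv[...,0]<28)&(hsv[...,1]>100)&(C[...,1]>.124)&(C[...,1]<.155)&(C[...,2]>.09)&(abs(C[...,0])<.1)
    P=C[m]; 
    if len(P)>20:
        k=np.polyfit(P[:,0],P[:,2],1); print(n,"pointer",m.sum(),"ang",-np.arctan(k[0]).round(3),"tip",P[P[:,2].argmax()].round(4),"ang from tip",np.arctan2(P[:,2].max()-.083,.075-P[P[:,2].argmax(),0]).round(3))
    hb=(abs(C[...,1]-.065)<.03)&(C[...,2]>.1)&(C[...,2]<.23)&(hsv[...,1]<80)&(C[...,0]<.06)
    if hb.sum()>20: print(n,"bar",hb.sum(),np.median(C[hb],0).round(4),"world",np.median(W[hb],0).round(4),"max",C[hb].max(0).round(4))
    fl=(abs(C[...,1]-.065)<.05)&(C[...,2]>.083)&(C[...,2]<.23)&(C[...,0]<.07)&(C[...,0]>-.09)
    if fl.sum()>50:
        q=C[fl]; best=None
        for _ in range(4):
            k=np.polyfit(q[:,0],q[:,2],1); r=q[:,2]-np.polyval(k,q[:,0]); q=q[abs(r)<max(.004,1.*r.std())]
        print(n,"flap plane ang",-np.arctan(k[0]).round(3),len(q))
E
python3 ptr.py top0 side0 w6
python3 -m inch '[[[0,0.1,0],[0,0,-0.11],-1],[[0,0.2,0],[0,0,-0.22],-1],[[-0.05,0.35,0],[0,0,-0.33],-1],[[-0.1,0.5,0],[0,0,-0.44],-1],[[-0.15,0.65,0],[0,0,-0.55],-1],[[-0.18,0.8,0],[0,0,-0.66],-1],[[-0.184,0.95,0],[0,0,-0.77],-1],[[-0.184,0.965,0],[0,0,-0.88],-1],[[-0.184,0.965,0],[0,0,-1],-1],[[-0.184,0.965,0],[0,0,-1],-1],[[-0.184,0.965,0],[0,0,-1],-1]]'
python3 m.py w7 .08 | head -1; python3 ptr.py w7
```

```text
top0 pointer 74 ang 0.572 tip [-0.0411  0.1363  0.1715] ang from tip 0.651
top0 bar 73 [-0.0511  0.0654  0.1283] world [0.538  0.1342 0.1283] max [-0.0457  0.0948  0.1343]
top0 flap plane ang 0.001 1372
side0 pointer 51 ang 0.574 tip [-0.0414  0.1332  0.1673] ang from tip 0.627
side0 bar 55 [-0.0516  0.0661  0.1284] world [0.5374 0.1349 0.1284] max [-0.0471  0.0949  0.1327]
side0 flap plane ang 0.003 1156
w6 pointer 2444 ang 0.567 tip [-0.041   0.1359  0.1688] ang from tip 0.637
w6 bar 885 [-0.0476  0.0648  0.1278] world [0.5408 0.1326 0.1278] max [-0.044   0.095   0.1301]
w6 flap plane ang 0.004 15591
t: 11.7
position: [0.5413, 0.1281, 0.1913]
ee_rot: [179.5, 0.3, -98.8]
contact_force: [1.0, -1.8, -2.3]
grip_width: 0.0856
grasp_force: 0.0
11.75 [0.5399 0.1368 0.188 ] [179.2    0.27 -98.05]
w7 pointer 1384 ang 0.563 tip [-0.0411  0.1343  0.1691] ang from tip 0.638
w7 bar 1017 [-0.0498  0.0633  0.128 ] world [0.5389 0.1315 0.128 ] max [-0.045   0.0948  0.1307]
w7 flap plane ang -0.0 17799
```

View pics/w7.png

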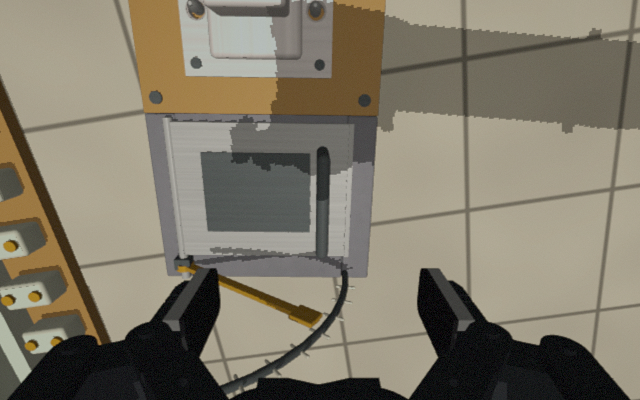

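The wrist view shows the handle bar from (322,150) to (322,255) and the pointer from (183,265) to its tip at (305,315). The fingers straddle the bar's line. Checking the pointer's angle properly and whether the arm has settled.

```bash
python3 -m inch '[[[0,0,0],[0,0,0],-1],[[0,0,0],[0,0,0],-1]]'
python3 - <<'E'
from h import *
O=np.array([.5775,.0608]); yw=np.radians(-9.5); u=np.array([np.cos(yw),np.sin(yw)]); v=np.array([-u[1],u[0]])
for n in("w6","w7","top0"):
    c=dict(np.load(f"pics/{n}.npz")); W=world(c); hsv=cv2.cvtColor(c["color"],cv2.COLOR_RGB2HSV)
    C=np.stack([(W[...,:2]-O)@u,(W[...,:2]-O)@v,W[...,2]],-1)
    m=(hsv[...,0]>8)&(hsv[...,0]<28)&(hsv[...,1]>100)&(C[...,1]>.12)&(C[...,1]<.155)&(C[...,2]>.075)&(abs(C[...,0])<.11)
    P=C[m]; print(n)
    for x in np.arange(-.055,.085,.01):
        q=P[abs(P[:,0]-x)<.003]
        if len(q)>2: print(x.round(3),len(q),"z max/med/min",np.percentile(q[:,2],[98,50,2]).round(4),"y",np.percentile(q[:,1],[2,98]).round(4))
E
```

```text
t: 12.0
position: [0.5425, 0.1247, 0.1929]
ee_rot: [179.6, 0.2, -98.8]
contact_force: [0.0, -0.5, 0.1]
grip_width: 0.0852
grasp_force: 0.0
w6
-0.045 112 z max/med/min [0.1676 0.1592 0.1519] y [0.1327 0.1412]
-0.035 207 z max/med/min [0.1654 0.1586 0.1474] y [0.1325 0.137 ]
-0.025 155 z max/med/min [0.1586 0.1515 0.1438] y [0.1326 0.1377]
-0.015 128 z max/med/min [0.1483 0.144  0.1363] y [0.1327 0.1374]
-0.005 124 z max/med/min [0.1415 0.1375 0.131 ] y [0.1327 0.1375]
0.005 121 z max/med/min [0.1354 0.1313 0.1242] y [0.1328 0.1376]
0.015 113 z max/med/min [0.1283 0.1248 0.117 ] y [0.1326 0.1374]
0.025 107 z max/med/min [0.1224 0.1182 0.1115] y [0.1327 0.1375]
0.035 102 z max/med/min [0.1156 0.1119 0.1049] y [0.1326 0.1376]
0.045 104 z max/med/min [0.1097 0.1055 0.0985] y [0.1326 0.1376]
0.055 102 z max/med/min [0.1027 0.099  0.0916] y [0.1326 0.1373]
0.065 98 z max/med/min [0.0962 0.0922 0.0843] y [0.1327 0.1376]
0.075 66 z max/med/min [0.0918 0.0906 0.0895] y [0.1323 0.1389]
0.085 8 z max/med/min [0.0862 0.0857 0.085 ] y [0.1328 0.1387]
w7
-0.045 110 z max/med/min [0.1675 0.1608 0.15
[... 668 characters left out ...]
op0
-0.045 5 z max/med/min [0.1661 0.1613 0.1607] y [0.1351 0.1374]
-0.035 4 z max/med/min [0.1655 0.1622 0.1561] y [0.1347 0.135 ]
-0.025 3 z max/med/min [0.1582 0.1534 0.1534] y [0.1349 0.1358]
-0.005 5 z max/med/min [0.1435 0.1383 0.1362] y [0.1347 0.1375]
0.005 3 z max/med/min [0.1352 0.1313 0.1313] y [0.1355 0.1376]
0.015 3 z max/med/min [0.1307 0.123  0.1223] y [0.1355 0.1393]
0.025 3 z max/med/min [0.1207 0.1198 0.117 ] y [0.1366 0.1389]
0.035 3 z max/med/min [0.1176 0.1134 0.1084] y [0.1351 0.1363]
0.055 3 z max/med/min [0.1026 0.1008 0.1007] y [0.1346 0.1376]
0.065 4 z max/med/min [0.0947 0.092  0.0894] y [0.1346 0.1379]
0.075 4 z max/med/min [0.0929 0.0921 0.0891] y [0.1346 0.138 ]
```

Pointer angle from shaft slope ≈ 0.577 rad. Checking the joints, since the pose is off.

```bash
python3 -m inch '[[[0,0,0],[0,0,0],-1],[[0,0,0],[0,0,0],-1],[[0,0,0],[0,0,0],-1]]'
python3 - <<'E'
from station import monitor
import numpy as np
s=monitor.state(); print({k:np.round(s[k],3).tolist() for k in("joints","qvel","position","ee_rot","contact_force","effort")})
E
```

```text
t: 12.38
position: [0.5426, 0.127, 0.193]
ee_rot: [179.6, 0.4, -98.6]
contact_force: [0.5, 0.5, -0.4]
grip_width: 0.0853
grasp_force: 0.0
{'joints': [-60.977, 34.357, 73.832, 87.231, -33.406, 83.718, -174.568], 'qvel': [-0.516, 0.391, -0.084, -0.108, -0.051, 0.181, -0.007], 'position': [0.543, 0.127, 0.193], 'ee_rot': [179.591, 0.367, -98.639], 'contact_force': [0.464, 0.527, -0.357], 'effort': [0.146, -33.598, 12.979, -19.785, 0.001, 0.035, 0.0]}
```

Joints 3 and 7 are at their limits with this turn. I'll use the opposite half turn (yaw +80.5) instead.

```bash
python3 -m inch '[[[0,-0.1,0.1],[0,0,0.11],-1],[[0,-0.2,0.2],[0,0,0.22],-1],[[0,-0.3,0.2],[0,0,0.33],-1],[[0,-0.3,0.2],[0,0,0.44],-1],[[0,-0.3,0.2],[0,0,0.55],-1],[[0,-0.3,0.2],[0,0,0.66],-1],[[0,-0.3,0.2],[0,0,0.77],-1],[[0,-0.3,0.2],[0,0,0.88],-1],[[0,-0.3,0.2],[0,0,1],-1],[[0,-0.3,0.2],[0,0,1],-1],[[0,-0.3,0.2],[0,0,1],-1]]' && python3 -m inch '[[[0,0,0],[0,0,0.11],-1],[[0,0,0],[0,0,0.22],-1],[[0,0,0],[0,0,0.33],-1],[[0,0.1,0],[0,0,0.44],-1],[[0,0.2,0],[0,0,0.55],-1],[[0,0.3,0],[0,0,0.66],-1],[[0,0.3,0],[0,0,0.77],-1],[[0,0.3,0],[0,0,0.88],-1],[[0,0.3,0],[0,0,1],-1],[[0,0.3,0],[0,0,1],-1],[[0,0.3,0],[0,0,1],-1],[[0,0.3,0],[0,0,1],-1]]'; python3 m.py w8 .08 | head -1; python3 ptr.py w8;python3 - <<'E'
from station import monitor
import numpy as np
s=monitor.state(); print({k:np.round(s[k],3).tolist() for k in("joints","position","ee_rot")})
E
```

```text
t: 13.75
position: [0.5425, 0.0824, 0.2227]
ee_rot: [179.6, 0.3, -8.7]
contact_force: [-0.1, -0.0, -0.2]
grip_width: 0.0855
grasp_force: 0.0
t: 15.25
position: [0.5425, 0.1276, 0.2225]
ee_rot: [179.6, 0.3, 81.3]
contact_force: [0.4, 0.2, 0.5]
grip_width: 0.0853
grasp_force: 0.0
15.3 [0.5424 0.1277 0.2225] [179.57   0.33  81.35]
w8 pointer 856 ang 0.573 tip [-0.0414  0.1373  0.169 ] ang from tip 0.637
w8 bar 858 [-0.0494  0.0662  0.1278] world [0.5396 0.1342 0.1278] max [-0.0444  0.095   0.1309]
w8 flap plane ang -0.0 14979
{'joints': [-39.923, 19.455, 33.562, 84.033, -10.356, 79.417, -14.679], 'position': [0.542, 0.128, 0.223], 'ee_rot': [179.575, 0.325, 81.349]}
```

Joints are comfortable now. Descending onto the bar and gripping.

```bash
python3 -m inch '[[[-0.019,0.037,0],[0,0,-0.009],-1],[[-0.019,0.037,-0.2],[0,0,-0.009],-1],[[-0.019,0.037,-0.4],[0,0,-0.009],-1],[[-0.019,0.037,-0.6],[0,0,-0.009],-1],[[-0.019,0.037,-0.8],[0,0,-0.009],-1],[[-0.019,0.037,-0.8],[0,0,-0.009],-1]]' && python3 -m inch '[[[0,0,-0.1],[0,0,0],-1],[[0,0,-0.2],[0,0,0],-1],[[0,0,-0.21],[0,0,0],-1],[[0,0,-0.21],[0,0,0],1],[[0,0,-0.21],[0,0,0],1],[[0,0,-0.21],[0,0,0],1],[[0,0,-0.21],[0,0,0],1],[[0,0,-0.21],[0,0,0],1],[[0,0,-0.21],[0,0,0],1]]'
```

```text
t: 16.05
position: [0.537, 0.1335, 0.1003]
ee_rot: [179.9, 0.4, 80.6]
contact_force: [0.3, 1.0, -0.1]
grip_width: 0.0856
grasp_force: 0.0
t: 17.18
position: [0.5391, 0.1334, 0.0715]
ee_rot: [179.6, 0.3, 80.6]
contact_force: [-2.5, 0.2, 5.2]
grip_width: 0.0078
grasp_force: 58.5
```

Gripped on the bar. Swinging up along the arc to 0.5 rad first.

```bash
python3 -m inch '[[[0.015,-0.003,0.041],[0,0,0],1],[[0.031,-0.005,0.082],[0,0,0],1],[[0.05,-0.008,0.121],[0,0,0],1],[[0.07,-0.012,0.16],[0,0,0],1],[[0.093,-0.015,0.197],[0,0,0],1],[[0.116,-0.019,0.234],[0,0,0],1],[[0.142,-0.024,0.269],[0,0,0],1],[[0.17,-0.028,0.303],[0,0,0],1],[[0.2,-0.034,0.335],[0,0,0],1],[[0.23,-0.039,0.366],[0,0,0],1],[[0.23,-0.039,0.366],[0,0,0],1],[[0.23,-0.039,0.366],[0,0,0],1]]'
python3 - <<'E'
from station import capture
import numpy as np,cv2
for n in("top","side","wrist"):
    c=capture(n); np.savez(f"pics/{n}9.npz",**c)
cv2.imwrite("pics/wrist9.png",c["color"][:,:,::-1])
E
python3 ptr.py top9 side9 wrist9
```

```text
t: 18.68
position: [0.5725, 0.1277, 0.1275]
ee_rot: [179.8, 0.3, 80.6]
contact_force: [-8.5, 0.5, 6.0]
grip_width: 0.0079
grasp_force: 58.7
top9 pointer 28 ang 0.585 tip [-0.043   0.1368  0.168 ] ang from tip 0.624
top9 bar 575 [-0.018   0.0565  0.1447] world [0.5681 0.1194 0.1447] max [0.0591 0.0939 0.23  ]
top9 flap plane ang 0.484 733
side9 pointer 34 ang 0.58 tip [-0.0002  0.1339  0.1341] ang from tip 0.597
side9 bar 948 [-0.0095  0.0576  0.1507] world [0.5774 0.1208 0.1507] max [0.0524 0.0948 0.23  ]
side9 flap plane ang 0.491 1006
wrist9 pointer 1631 ang 0.442 tip [0.0502 0.1413 0.2307] ang from tip 1.404
wrist9 bar 32913 [-0.0132  0.0749  0.1821] world [0.5762 0.1351 0.1821] max [0.0545 0.095  0.23  ]
wrist9 flap plane ang 0.89 9128
```

View pics/wrist9.png

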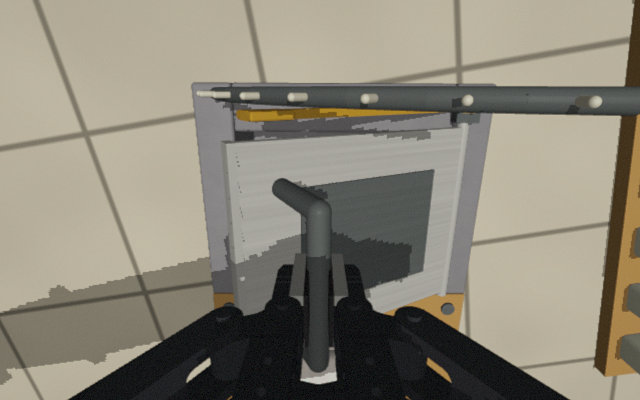

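The wrist view shows the fingers holding the bar at (318,300) and the pointer, at (240–400,110), unmoved. The flap is at about 0.49 rad and the pointer at 0.58. Final step.

```bash
python3 -m inch '[[[0.026,-0.004,0.023],[0,0,0],1],[[0.054,-0.009,0.045],[0,0,0],1],[[0.054,-0.009,0.045],[0,0,0],1],[[0.054,-0.009,0.045],[0,0,0],1],[[0.054,-0.009,0.045],[0,0,0],1],[[0.054,-0.009,0.045],[0,0,0],1],[[0.054,-0.009,0.045],[0,0,0],1]]'
python3 - <<'E'
from station import capture
from h import *
for n in("top","side","wrist"):
    c=capture(n); np.savez(f"pics/{n}10.npz",**c)
O=np.array([.5775,.0608]); yw=np.radians(-9.5); u=np.array([np.cos(yw),np.sin(yw)]); v=np.array([-u[1],u[0]])
for n in("side","wrist"):
    c=dict(np.load(f"pics/{n}10.npz")); W=world(c); z=W[...,2]; C=np.stack([(W[...,:2]-O)@u,(W[...,:2]-O)@v,z],-1)
    # flap upper face: left strip beyond handle post / white paint
    bright=c["color"].min(2)>70
    m=bright&(C[...,1]>.01)&(C[...,1]<.122)&(C[...,0]<.065)&(C[...,0]>-.06)&(z>.088)&(z<.185)
    for k in range(6):
        P=C[m]; f=np.polyfit(P[:,0],P[:,2],1); m=m&(abs(z-np.polyval(f,C[...,0]))<max(.003,.02/2**k))
    print(n,"flap",m.sum(),-np.arctan(f[0]).round(3))
    hsv=cv2.cvtColor(c["color"],cv2.COLOR_RGB2HSV); cz=abs(C[...,1]+.075)<.06
    for b in blobs(cz&(abs(C[...,0])<.07)&(z>.086)&(z<.094),100): print("cover flange",b.sum(),*rect(W,b),np.median(z[b]).round(4))
E
python3 ptr.py top10 side10
```

```text
t: 19.7
position: [0.5792, 0.1266, 0.1338]
ee_rot: [179.9, 0.3, 80.7]
contact_force: [-9.9, 0.3, 4.9]
grip_width: 0.0078
grasp_force: 58.8
side flap 554 0.564
cover flange 591 [562.3 -11.7] [110.2  94.7] -10.0 0.0904
wrist flap 23568 0.558
top10 pointer 34 ang 0.54 tip [-0.0405  0.1373  0.1688] ang from tip 0.639
top10 bar 561 [-0.0131  0.0569  0.1521] world [0.5728 0.1188 0.1521] max [0.0599 0.0949 0.2292]
top10 flap plane ang 0.555 702
side10 pointer 27 ang 0.573 tip [0.0059 0.133  0.1285] ang from tip 0.583
side10 bar 902 [-0.0048  0.0578  0.1575] world [0.5825 0.1197 0.1575] max [0.0537 0.095  0.2295]
side10 flap plane ang 0.561 1014
```

Flap 0.56 rad against pointer 0.577 (tolerance 0.087), cover still home, everything at rest. Handing in.

```bash
python3 -c "
from station import order; print(order.sign_off())"
```

```text
the job is handed in; nothing more can be done
None
```

I handed the job in at about 20 s: the cover is home on its dowels and released, and the gripper holds the flap at about 0.56 rad (pointer about 0.577, limit 0.087); no verdict came back.

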